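# Home and lock the photo turntable

## Task

Bring the find-photography turntable to its zero position and lock it: with a fingertip against one or more of its four arms, push the platter round until the V-shaped notch in the rim of its index disc faces the brass roller of the locking lever, then push the lever's upright post inwards with the fingertip until the roller sits fully home in the notch, and let go. Only push, and gently: nothing is to be gripped or lifted, the bronze cup riding on the platter must not be touched or slide about on it, and the scale bar, dropper bottle and magnifier on the table stay where they are.

Things in the scene. Friction and masses are not known exactly. Their poses are not given: they have to be found in the camera images.
- turntable_base: fixed grey plate 210 x 250 mm, top 14 mm above the table, that carries the turntable. Origin on the table, on the platter's vertical axis; z up. In this frame the locking lever stands on the -y side: pivot at (75, -118) mm, and the roller, when home, at (0, -92) mm. Its place and yaw vary
- platter (a joint): angle of the platter (rad) about the upright axis through the base's origin, growing anticlockwise seen from above; it turns endlessly both ways and may read more than pi. At 0 or any whole number of turns (6.283) the notch faces the roller. Stays where it is left: friction 0.22 N m and slight damping, so about 2 N on an arm, up to 5 N when turned fast
- platter_top (a point): middle of the rubber mat on the platter, 70 mm above the table, on the axis. The turning part: a dark steel index disc, graduated in white, of radius 98 mm, z 20 to 30 mm, with one V-notch; on it a drum of radius 72 mm up to z = 70 mm; from the drum four level arms
- notch (a point): where the roller's centre must come: in the one 90 degree V-notch (29 mm wide at the rim, 14 mm deep) of the index disc, 92 mm from the axis, 25 mm above the table. Turns with the platter; the arms stand at 45, 135, 225 and 315 degrees from it
- ball_0 (a point): centre of a black ball, 18 mm across, on the end of a turning arm, 130 mm from the axis. The arm is a level steel rod 8 mm thick, bare from 75 to 121 mm from the axis, 55 mm above the table; it passes over the lever bar. Anticlockwise from above the arms are 0, 1, 2, 3; arm 0 stands 45 degrees anticlockwise of the notch. All are alike
- ball_1 (a point): the same on the next arm anticlockwise
- ball_2 (a point): the same on the third arm
- ball_3 (a point): the same on the fourth arm (45 degrees clockwise of the notch)
- lock_lever (a joint): angle of the locking lever (rad) about its upright pivot: 0 with the roller fully home in the notch, about 0.16 with the roller on the plain rim, 0.3 to 0.5 at the start (swung out); limits -0.02 and 0.6. Stays where it is left: friction 0.12 N m, 1 N at the post; the roller in the V draws the platter true from up to about 0.08 rad off, with 3 to 8 N at the post
- lever_pivot (a point): on the axis of the lever's pivot, 55 mm above the table; fixed on the base
- roller_mid (a point): centre of the brass roller, 12 mm across, upright axis, on the lever 25 mm above the table and 79 mm from the pivot; moves with the lever
- post (a point): middle of the upright post at the lever's free end, 180 mm from the pivot, 55 mm above the table; post 10 mm thick from z 29 to 69 mm, with a black ball 18 mm across on top (centre z 72 mm). To lock, push it towards the platter, clockwise about the pivot seen from above. The lever bar is 16 mm wide, its top 29 mm above the table
- cup: bronze cup, 63 mm across, 36 mm high, standing loose near the middle of the platter (up to 8 mm off the axis); origin at the centre of its foot
- scale_bar: black and white photographic scale bar, 101 x 30 x 8 mm, lying on the table to the right of the turntable; origin at the centre of its underside. Bystander
- dropper: small brown bottle with a black dropper top, 33 mm across, 102 mm high, standing at the right; origin at the centre of its foot. Bystander
- lens: black hand magnifier, 122 x 66 x 10 mm, lying at the right; origin at the centre of its underside. Bystander
Things that resemble listed ones, but are neither listed nor needed, are in the scene too. Of the things like the cup, leave any that is blue or orange; of the rest the smaller one is meant.

How it is judged:
By the outcome, as a careful person would: the job done as asked, in the order asked, and still so for the second after the job is handed in, with the robot touching nothing.
It also fails if it takes over 67 s, if anything falls off the work surface, if the arm or the gripper's body presses on something with over 40 N, if the wrist force passes 120 N, or if a joint passes its speed limit or range.

## Robot

A 6-joint arm with a two-finger parallel gripper is mounted at the origin on a cart in front of the work surface, level with it; the furniture and walls round the work are solid. World frame = base frame: x ahead of the robot, y to its left, z up, the work surface at z = 0. Lengths are in m, angles in rad, forces in N, time in s.
With the tool pointing down it reaches from about 0.225 to 0.725 m from the base axis. Payload 3.1 kg.
Tool frame: the origin (TCP) lies midway between the tips of the shut fingers; the grasp point (between the pads) lies 19 mm behind it; z points along the fingers, y is the line along which they close (so a half turn about z gives the same grasp; the last joint's range is limited). The gripper opens to 85 mm and grips with 20 to 120 N. Pads are 22 mm wide; open, the fingers measure 114 mm over their backs; the gripper's body (76 mm by 85 mm) begins 54 mm behind the grasp point. The pads swing forward as they close: fully open they stand 13 mm farther back than shut.
Start: joints at [-1.38, 0.048, 0.099, 1.622, 0, 1.443], TCP at [0.165, -0.499, 0.231] pointing down, gripper open.
Joint ranges: [-2.91, 2.91], [-0.99, 1.94], [-1.21, 1.42], [-2.12, 2.29], [-1.49, 1.47], [-3.14, 3.14]. Speed limits (rad/s): [2.79, 2.79, 3.14, 3.14, 3.14, 3.14].

## Interface

Orientations are given as a unit quaternion [x, y, z, w].
In Python, from bench import r, eyes, ticket, models gives the robot as it stands. The module is installed in compiled form; this text tells all that it offers.
- The arm moves only by the tool jog_arm, never from a script. Its argument "steps" is a list of rows, each a list of 5 numbers: the shift along the world's x, y, z in m, then the turn about the world's z in degrees, then the closure, from 0 (fully open) to 1 (shut). In form: [[x, y, z, twist, claw], ...]. A call has 1 to 20 rows; each row is the pose to reach, as a shift and turn from the pose commanded when the call began; what a row does not reach only later rows make up. A row lasts 1/12 s, in which the tool goes at most 41.7 mm and 7.16 degrees, less where a joint would pass 70% of its speed; a pose out of reach is approached as far as the arm can. A call with a gripper value outside its range is refused whole. The fingers move at their own pace and stop on an object; the grip force is fixed at half the most. Time passes only in rows, so rows that repeat a pose let the fingers close. It gives the time, the measured TCP pose, the force, the opening and the grip force at its end, in the units of the state.
- r.state(): the state, without advancing time (a new reading comes with each control period).
- eyes.capture(name): name is "scene" or "top"; returns a dict with "color" (384x512x3 uint8, red, green, blue), "K" (3x3 intrinsics, pixels), "k1" (the pictures are not rectified: a ray, as slopes to the right and down, at radius r is drawn at 1 + k1 r^2 times it, then the intrinsics apply), "eye" and "attitude" of the camera in the world. Camera axes: x right, y down, z forward; pixel columns grow to the right and rows downward; lengths in m; the calibration is good to about 2 mm. A picture is of the moment at which its call begins. There is no depth.
- ticket.sign_off(): hands the job in; it is judged then, once.
Trained networks look in the newest picture that a camera, given by its name, has taken for a name from the list of things; names that differ only in an ending like _2 or _b are one class to them, and where a whole thing is asked for, a point or a joint stands for the part that bears it (a point fixed in the world has none). Each returns a list of dicts, best first, with "confidence" (0 to 1); they miss things now and then, are a little off and sometimes report something else, mostly with a low value. They report only what shows in the picture. A call takes as long as a camera call. They do not tell look-alikes from the thing itself.
- models.silhouettes(camera, thing): "mask" (384x512 bool, what is visible of it) and "extent" ([left, top, right, bottom] in pixels, round what is visible of it).
The state is a dict: "time": time; "q": joint angles; "joint_velocities": joint speeds; "effort": joint torques, N m; "position": TCP position; "ee_rot": TCP orientation; "contact_force": force on the tool from outside, world axes, zero at the start; "ft_torque": the same for the moment, N m; "opening": opening from 0.0 (shut) to 1.0 (fully open); "grip_force": force on a finger pad.
Only numpy, scipy, OpenCV 4.12 (cv2) and the standard library are available. Lean on these libraries where they do the work, as an engineer would, in place of code of your own. Each camera call takes 0.05 s, during which the arm holds its last target. There are 200 camera calls.

## Working session

There is one attempt and no reset: what is moved stays moved. The work goes in short steps, Python scripts to look and compute and a tool call to move; the robot and the scene stay as the last step left them, time stands still between calls to the robot, and variables do not carry over. Pictures are saved under pics/ and viewed, at most 10 in all, crops included, and the job is handed in when it is done.

Besides the shell and the picture viewer there is one more tool, called after "Call:" by a JSON object that holds its "op" and its "data", one argument or row to a line. jog_arm: Moves the arm, as the interface text tells. Its arguments: {"type":"object","properties":{"steps":{"type":"array"}},"required":["steps"]}

```bash
mkdir -p pics; cat > h.py <<'E'
import numpy as np, cv2
from scipy.spatial.transform import Rotation as R
from bench import r, eyes, ticket, models
def cap(n,save=None):
    c=eyes.capture(n)
    if save: cv2.imwrite('pics/'+save,cv2.cvtColor(c['color'],cv2.COLOR_RGB2BGR))
    return c
def rot(c):
    a=np.array(c['attitude'],float)
    return R.from_quat(a).as_matrix() if a.size==4 else a.reshape(3,3)
def proj(c,P):
    P=np.atleast_2d(P); p=(P-np.array(c['eye']))@rot(c)
    s=p[:,:2]/p[:,2:]; s=s*(1+c['k1']*(s**2).sum(1,keepdims=True))
    K=np.array(c['K']); return s@K[:2,:2].T+K[:2,2]
def back(c,uv,z):
    K=np.array(c['K']); uv=np.atleast_2d(np.array(uv,float))
    d=(uv-K[:2,2])/np.array([K[0,0],K[1,1]]); s=d.copy()
    for _ in range(30): s=d/(1+c['k1']*(s**2).sum(1,keepdims=True))
    v=np.c_[s,np.ones(len(s))]@rot(c).T; e=np.array(c['eye'])
    return e+v*((z-e[2])/v[:,2])[:,None]
E
python3 - <<'E'
from h import *
for n in ['top','scene']:
    c=cap(n,n+'0.png'); print(n,c['eye'],c['attitude'],c['K'],c['k1'])
    for t in ['turntable_base','platter','ball_0','lock_lever','post','cup','scale_bar','dropper','lens']:
        print(t,[(round(d['confidence'],2),d['extent']) for d in models.silhouettes(n,t)])
print(r.state())
a=[cv2.imread('pics/%s0.png'%n) for n in ['top','scene']]
E
```

```text
top [ 0.35455665 -0.1549925   1.21313089] [ 0.70922516 -0.69938927  0.06049227 -0.06476886] [[436.61666433   0.         257.57746663]
 [  0.         436.61666433 184.6945335 ]
 [  0.           0.           1.        ]] 0.01937805638177353
turntable_base [(0.88, [176.4, 128.4, 311.0, 227.8]), (0.24, [177.5, 130.6, 280.1, 232.2])]
platter [(0.85, [181.4, 129.1, 279.5, 229.2])]
ball_0 [(0.58, [181.6, 126.6, 278.6, 225.6])]
lock_lever [(0.64, [261.3, 139.1, 312.6, 194.6])]
post [(0.66, [260.7, 139.2, 310.9, 194.8])]
cup [(0.75, [192.9, 244.0, 214.2, 271.7]), (0.72, [215.7, 160.8, 239.7, 185.8]), (0.69, [266.7, 235.1, 298.2, 270.2]), (0.63, [139.1, 233.2, 173.6, 265.8])]
scale_bar [(0.81, [339.9, 195.4, 372.3, 207.6])]
dropper [(0.49, [352.3, 238.5, 369.9, 255.7]), (0.17, [260.2, 136.5, 309.8, 197.3])]
lens [(0.94, [351.2, 153.2, 393.1, 176.6])]
scene [-0.03019511 -0.8145419   0.97157101] [ 0.87188441 -0.31899545  0.12789321 -0.3488593 ] [[438.72869046   0.         249.32724772]
 [  0.         438.72869046 193.32772979]
 [  0.           0.           1.        ]] -0.14594405479385464
turnt
[... 551 characters left out ...]
 array([-1.37976680e+00,  4.79926227e-02,  9.92065078e-02,  1.62197932e+00,
        7.71171304e-06,  1.44300971e+00]), 'joint_velocities': array([-9.07860539e-04,  6.26874598e-04,  2.87609515e-04,  1.80255085e-04,
       -9.53053775e-04,  6.34838057e-05]), 'effort': array([-3.00492402e-04, -3.38654065e+01,  3.20167315e+01,  9.79808137e-04,
       -2.44377961e-04, -1.26180026e-06]), 'position': array([ 0.16455519, -0.49854894,  0.23131867]), 'ee_rot': array([9.87321416e-01, 1.58733808e-01, 4.34223957e-06, 1.53153293e-05]), 'contact_force': array([ 0.03449307, -0.40403072, -0.64218927]), 'ft_torque': array([0.00326296, 0.04281673, 0.0021268 ]), 'grip_force': 0.0, 'opening': 0.9994214806586141}
```

View pics/top0.png

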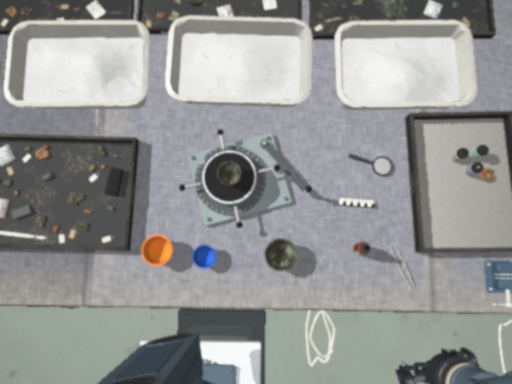

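View pics/scene0.png

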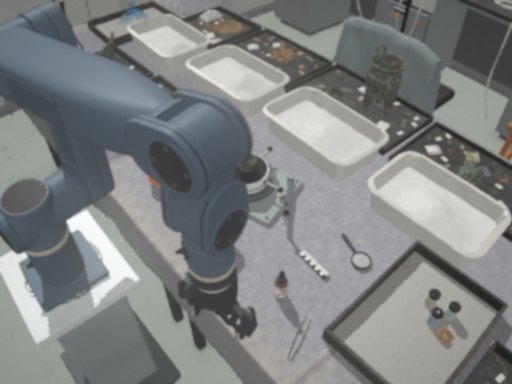

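The top view shows the turntable at about (229,177) with the bronze cup on it. The lever runs from about (267,143) to (309,189). The cup-like things are blue (204,256), orange (157,250), a larger bronze one (281,254) and a smaller bronze one on the platter (228,173). The one on the platter fits the description: it is the smaller bronze one, and none of them is to be touched anyway. I'll enlarge a crop to confirm.

```bash
python3 - <<'E'
from h import *
i=cv2.imread('pics/top0.png')[112:242,165:325]
cv2.imwrite('pics/crop0.png',cv2.resize(i,None,fx=4.6,fy=4.6,interpolation=cv2.INTER_CUBIC))
E
```

```text
(no output)
```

View pics/crop0.png

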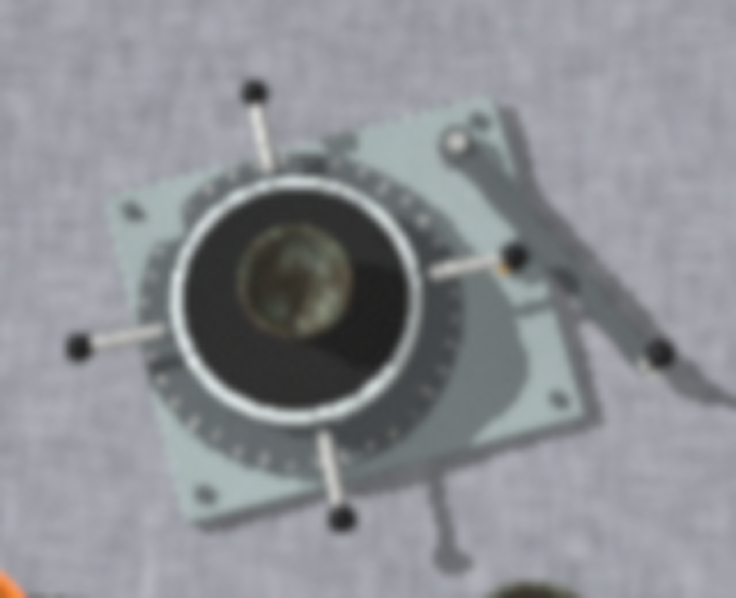

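The crop shows balls at (255,92), (515,257), (342,518) and (78,347), the lever pivot at (457,142), the post ball at (660,353), and the smaller bronze cup on the mat. The notch may be at the upper left, around (175,225). I'll fit the geometry and unwrap the rim to check.

```bash
python3 - <<'E'
from h import *
from scipy.optimize import least_squares
c=cap('top')
u=lambda p:(np.array(p)+.5)/4.6-.5+[165,112]
B=back(c,u([(255,92),(515,257),(342,518),(78,347)]),.055)
cen=B.mean(0); print(B.round(4),cen, np.linalg.norm(B-cen,axis=1),np.degrees(np.arctan2(*(B-cen)[:,1::-1].T)))
P=back(c,u([(457,142)]),.055)[0];Q=back(c,u([(660,353)]),.072)[0]
print('piv',P,'post',Q,np.linalg.norm((P-Q)[:2]), 'piv r',np.linalg.norm((P-cen)[:2]))
yaw=np.arctan2(*(P-cen)[1::-1])-np.arctan2(-118,75); print('yaw from pivot',np.degrees(yaw))
# base plate corners (z .014)
C=back(c,u([(108,205),(497,100),(598,420),(195,527)]),.014); print('corners',C.round(4),C.mean(0))
for k in range(4): d=C[(k+1)%4]-C[k]; print(np.linalg.norm(d),np.degrees(np.arctan2(d[1],d[0])))
th=np.radians(np.arange(-180,180,.5)); rr=np.arange(.06,.125,.0005)
T,RR=np.meshgrid(th,rr)
X=np.stack([cen[0]+RR*np.cos(T),cen[1]+RR*np.sin(T),0*T+.03],-1).reshape(-1,3)
uv=proj(c,X).astype(np.float32).reshape(T.shape+(2,))
p=cv2.remap(c['color'],uv[...,0],uv[...,1],cv2.INTER_CUBIC)
p=cv2.resize(p[::-1],(720,260)); h=np.vstack([cv2.resize(p[:,:360],(720,260)),cv2.resize(p[:,360:],(720,260))])
cv2.imwrite('pics/unw.png',h[...,::-1])
E
```

```text
[[ 0.7093 -0.0409  0.055 ]
 [ 0.6103 -0.1973  0.055 ]
 [ 0.455  -0.0986  0.055 ]
 [ 0.5529  0.0581  0.055 ]] [ 0.5818592  -0.06967208  0.055     ] [0.13062044 0.13073763 0.13014014 0.13104117] [  12.71441848  -77.45152787 -167.15171906  102.75901787]
piv [ 0.6799279  -0.16225053  0.055     ] post [ 0.55104693 -0.28051723  0.072     ] 0.174920881226406 piv r 0.13486378338637303
yaw from pivot 14.209781576809888
corners [[ 0.6486  0.0512  0.014 ]
 [ 0.7186 -0.187   0.014 ]
 [ 0.5196 -0.2494  0.014 ]
 [ 0.452  -0.0091  0.014 ]] [ 0.58471529 -0.09853665  0.014     ]
0.24828134080136455 -73.6176979962193
0.2085849744006892 -162.58642713486466
0.24967229057656323 105.7224313404142
0.2056895636339319 17.045204794730125
```

View pics/unw.png

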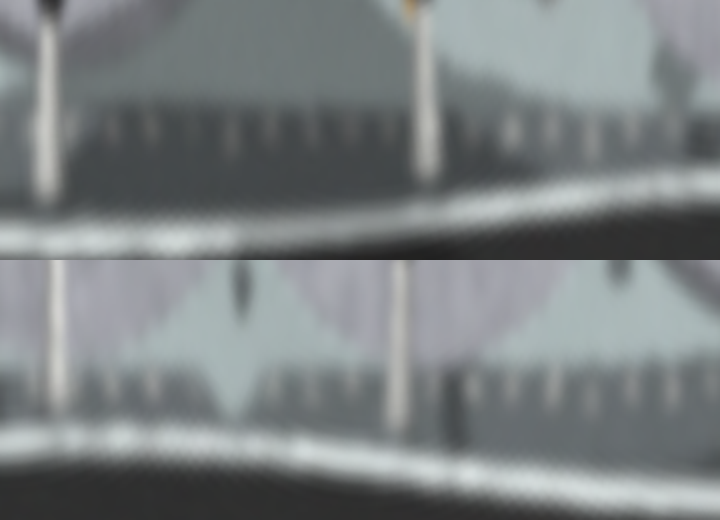

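The notch is at 58°, midway between arms 12.7° and 102.8°. The axis is at (0.582,-0.070) and the base yaw is about 16.4°, so the notch target is -73.6°, which means turning 131° clockwise. I'll push the arm at -167° from its anticlockwise side at a radius of 0.1, passing the near and left sides, away from the lever. First comes the approach with the fingers shut.

Call:
{"op": "jog_arm", "data": {
  "steps": [
    [0.03,0.03,0,0,1],
    [0.06,0.06,0,0,1],
    [0.08,0.09,0,0,1],
    [0.1,0.12,0,0,1],
    [0.13,0.15,0,0,1],
    [0.15,0.18,0,0,1],
    [0.18,0.2,0,0,1],
    [0.2,0.23,0,0,1],
    [0.22,0.25,0,0,1],
    [0.245,0.275,0,0,1],
    [0.27,0.3,0,0,1],
    [0.29,0.325,0,0,1],
    [0.31,0.35,0,0,1],
    [0.325,0.365,0,0,1],
    [0.333,0.375,0,0,1],
    [0.333,0.375,-0.03,0,1],
    [0.333,0.375,-0.06,0,1],
    [0.333,0.375,-0.09,0,1],
    [0.333,0.375,-0.1,0,1],
    [0.333,0.375,-0.1,0,1]
  ]
}}

```text
time: 2.72
position: [0.4947, -0.1229, 0.1276]
ee_rot: [0.987, 0.158, -0.003, -0.002]
contact_force: [-0.8, -0.0, -0.2]
opening: 0.001
grip_force: 0.0
```

```bash
python3 - <<'E'
from h import *
c=cap('top')
i=c['color'][112:242,165:325]
cv2.imwrite('pics/crop1.png',cv2.resize(i[...,::-1],None,fx=4.6,fy=4.6,interpolation=cv2.INTER_CUBIC))
cv2.imwrite('pics/s1.png',cv2.resize(cap('scene')['color'][100:240,200:340,::-1],None,fx=4,fy=4))
import math
s=r.state();print(s['position'],s['contact_force'],s['opening'],s['q'])
# arc table from -147 clockwise, 3 deg rows
p=s['position']
for a in list(range(-147,-285,-3)):
    t=math.radians(a);print(a,round(.5819+.1*math.cos(t)-.498,3),round(-.0697+.1*math.sin(t)+.124,3),end=' | ')
E
```

```text
[ 0.49758569 -0.1239922   0.13215322] [0.13498743 0.40132205 1.21837125] -0.0035105231043744685 [-3.74947902e-01  1.65521569e-02 -1.29935837e-01  1.42385011e+00
 -1.59226273e-04  2.44847665e+00]
-147 0.0 -0.0 | -150 -0.003 0.004 | -153 -0.005 0.009 | -156 -0.007 0.014 | -159 -0.009 0.018 | -162 -0.011 0.023 | -165 -0.013 0.028 | -168 -0.014 0.034 | -171 -0.015 0.039 | -174 -0.016 0.044 | -177 -0.016 0.049 | -180 -0.016 0.054 | -183 -0.016 0.06 | -186 -0.016 0.065 | -189 -0.015 0.07 | -192 -0.014 0.075 | -195 -0.013 0.08 | -198 -0.011 0.085 | -201 -0.009 0.09 | -204 -0.007 0.095 | -207 -0.005 0.1 | -210 -0.003 0.104 | -213 0.0 0.109 | -216 0.003 0.113 | -219 0.006 0.117 | -222 0.01 0.121 | -225 0.013 0.125 | -228 0.017 0.129 | -231 0.021 0.132 | -234 0.025 0.135 | -237 0.029 0.138 | -240 0.034 0.141 | -243 0.039 0.143 | -246 0.043 0.146 | -249 0.048 0.148 | -252 0.053 0.149 | -255 0.058 0.151 | -258 0.063 0.152 | -261 0.068 0.153 | -264 0.073 0.154 | -267 0.079 0.154 | -270 0.084 0.154 | -273 0.089 0.154 | -276 0.094 0.154 | -279 0.1 0.153 | -282 0.105 0.152 |
```

View pics/crop1.png

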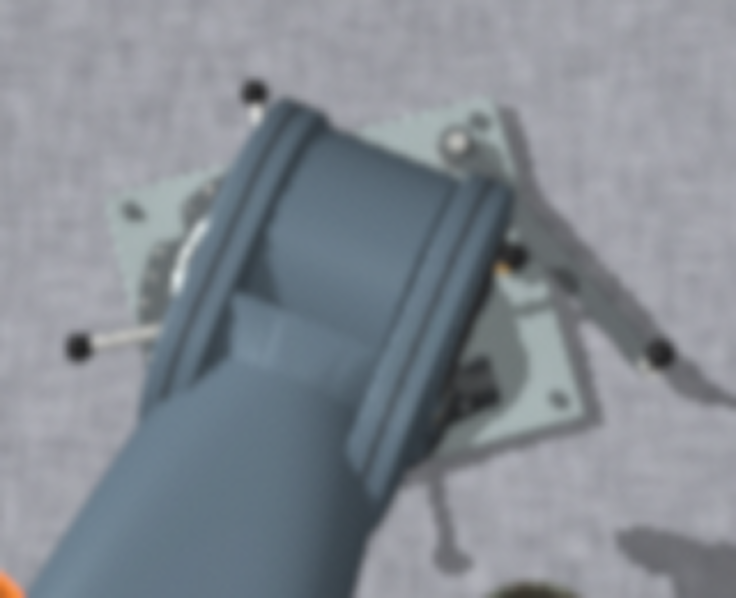

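The arm hides the platter in this view, but nothing has been disturbed: the lever, pivot and left arm are where they were. The scene is measured already, so I'll descend and start the sweep.

Call:
{"op": "jog_arm", "data": {
  "steps": [
    [0,0,-0.03,0,1],
    [0,0,-0.06,0,1],
    [0,0,-0.087,0,1],
    [0,0,-0.087,0,1],
    [-0.002,0.003,-0.087,0,1],
    [-0.004,0.006,-0.087,0,1],
    [-0.006,0.01,-0.087,0,1],
    [-0.007,0.014,-0.087,0,1],
    [-0.009,0.018,-0.087,0,1],
    [-0.011,0.023,-0.087,0,1],
    [-0.013,0.028,-0.087,0,1],
    [-0.014,0.034,-0.087,0,1],
    [-0.015,0.039,-0.087,0,1],
    [-0.016,0.044,-0.087,0,1],
    [-0.016,0.049,-0.087,0,1],
    [-0.016,0.054,-0.087,0,1],
    [-0.016,0.06,-0.087,0,1],
    [-0.016,0.065,-0.087,0,1],
    [-0.015,0.07,-0.087,0,1],
    [-0.014,0.075,-0.087,0,1]
  ]
}}

```text
time: 4.48
position: [0.4831, -0.048, 0.0439]
ee_rot: [0.987, 0.159, -0.001, -0.0]
contact_force: [0.6, -3.5, 0.7]
opening: -0.006
grip_force: 1.2
```

Call:
{"op": "jog_arm", "data": {
  "steps": [
    [0.001,0.005,0,0,1],
    [0.003,0.01,0,0,1],
    [0.005,0.015,0,0,1],
    [0.007,0.02,0,0,1],
    [0.009,0.025,0,0,1],
    [0.011,0.029,0,0,1],
    [0.014,0.034,0,0,1],
    [0.017,0.038,0,0,1],
    [0.02,0.042,0,0,1],
    [0.024,0.046,0,0,1],
    [0.027,0.05,0,0,1],
    [0.031,0.054,0,0,1],
    [0.035,0.057,0,0,1],
    [0.039,0.06,0,0,1],
    [0.043,0.063,0,0,1],
    [0.048,0.066,0,0,1],
    [0.053,0.068,0,0,1],
    [0.057,0.071,0,0,1],
    [0.062,0.073,0,0,1],
    [0.067,0.074,0,0,1]
  ]
}}

```text
time: 6.15
position: [0.5508, 0.026, 0.0443]
ee_rot: [0.987, 0.159, -0.0, -0.0]
contact_force: [-2.2, -1.6, 0.3]
opening: -0.002
grip_force: 1.3
```

```bash
cat > look.py <<'E'
from h import *
import sys
c=cap('top')
i=c['color'][112:242,165:325]
cv2.imwrite('pics/%s.png'%sys.argv[1],cv2.resize(i[...,::-1],None,fx=4.6,fy=4.6,interpolation=cv2.INTER_CUBIC))
s=r.state();print(s['time'],s['position'],s['contact_force'])
E
python3 look.py crop2
```

```text
6.2 [0.5520019  0.02628869 0.04440475] [-0.0394971  -0.82828794  0.01536427]
```

View pics/crop2.png

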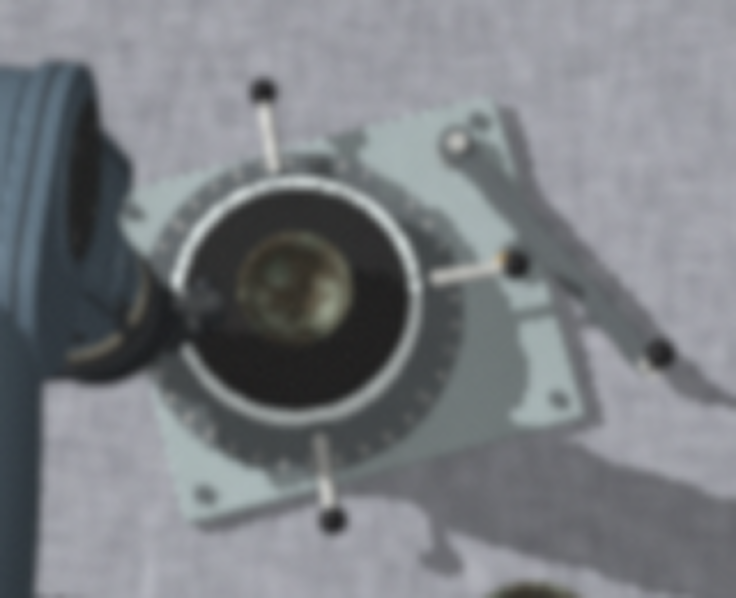

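Three balls show, at (263,91), (515,262) and (332,519), so the platter has turned about 92°. The lever is untouched and the cup is riding along. I'll push about 34° more.

Call:
{"op": "jog_arm", "data": {
  "steps": [
    [0.003,0.001,0,0,1],
    [0.007,0.003,0,0,1],
    [0.011,0.003,0,0,1],
    [0.016,0.004,0,0,1],
    [0.021,0.005,0,0,1],
    [0.026,0.005,0,0,1],
    [0.031,0.005,0,0,1],
    [0.036,0.005,0,0,1],
    [0.041,0.005,0,0,1],
    [0.046,0.004,0,0,1],
    [0.051,0.003,0,0,1],
    [0.055,0.002,0,0,1],
    [0.057,0.001,0,0,1],
    [0.057,0.001,0,0,1],
    [0.057,0.001,0,0,1]
  ]
}}

```text
time: 7.45
position: [0.6084, 0.0267, 0.0445]
ee_rot: [0.987, 0.159, 0.001, -0.0]
contact_force: [-0.8, 0.4, -0.1]
opening: 0.001
grip_force: 0.3
```

```bash
python3 look.py crop3
```

```text
7.5 [0.60835905 0.02667149 0.04457314] [-0.32244821  0.34617316 -0.01724261]
```

View pics/crop3.png

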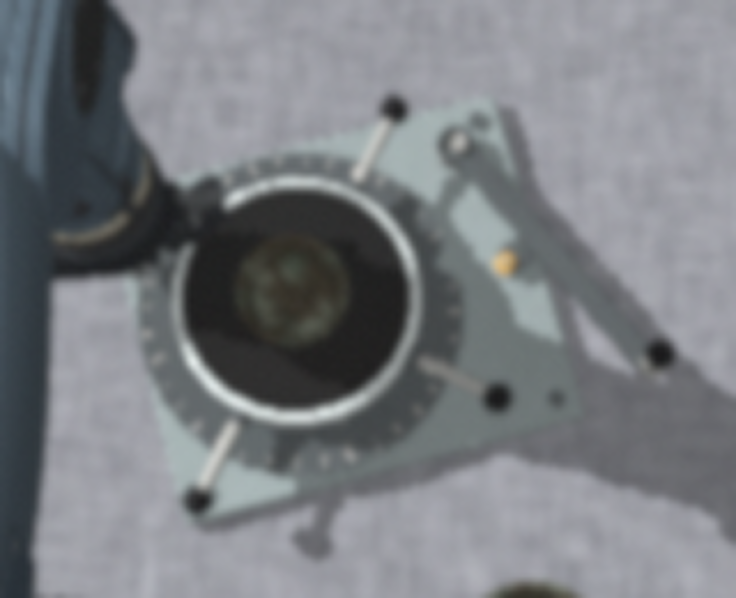

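Balls are now at (394,108), (498,397) and (198,500), and the brass roller shows at (504,262). I'll measure the angles.

```bash
cat > ang.py <<'E'
from h import *
def ang(pts,c,org=(165,112),f=4.6):
    u=(np.array(pts)+.5)/f-.5+org
    B=back(c,u,.055)-[.5819,-.0697,.055]
    return np.degrees(np.arctan2(B[:,1],B[:,0])),np.linalg.norm(B[:,:2],axis=1)
E
python3 - <<'E'
from ang import *
c=cap('top')
print(ang([(394,108),(498,397),(198,500)],c))
u=(np.array([(504,262)])+.5)/4.6-.5+[165,112]
print('roller',back(c,u,.031))
y=np.radians(16.4);Rm=np.array([[np.cos(y),-np.sin(y)],[np.sin(y),np.cos(y)]]);ax=np.array([.5819,-.0697])
pv=ax+Rm@[.075,-.118]
for L in (.39,.41,.43,.45):
    a=np.pi+L; v=Rm@np.array([np.cos(a),np.sin(a)])
    rl=np.array([-.075,.026]); rl=np.array([rl[0]*np.cos(L)-rl[1]*np.sin(L),rl[0]*np.sin(L)+rl[1]*np.cos(L)])
    print(L,'post',pv+.18*v,'roller',pv+Rm@rl)
print('home roller',ax+Rm@[0,-.092],'post',ax+Rm@[-.105,-.118])
E
```

```text
(array([ -24.74541239, -115.0295654 ,  155.15882294]), array([0.13052984, 0.13050382, 0.12967289]))
roller [[ 0.61239652 -0.19156643  0.031     ]]
0.39 post [ 0.5467765  -0.27437828] roller [ 0.61239733 -0.18838464]
0.41 post [ 0.54905752 -0.27716333] roller [ 0.61294547 -0.18987456]
0.43 post [ 0.55139379 -0.27990221] roller [ 0.6135233  -0.19135322]
0.45 post [ 0.55378436 -0.28259381] roller [ 0.61413058 -0.19282002]
home roller [ 0.60787541 -0.15795689] post [ 0.51448832 -0.2125449 ]
```

The notch is at -69.9° and must reach -73.6°, so a further 3.7°, about 6 mm of slow push.

Call:
{"op": "jog_arm", "data": {
  "steps": [
    [0.002,0,0,0,1],
    [0.004,-0.001,0,0,1],
    [0.005,-0.0015,0,0,1],
    [0.006,-0.002,0,0,1],
    [0.006,-0.002,0,0,1],
    [0.006,-0.002,0,0,1]
  ]
}}

```text
time: 8.05
position: [0.6135, 0.0244, 0.0442]
ee_rot: [0.987, 0.159, -0.0, -0.0]
contact_force: [-2.0, 0.7, 0.4]
opening: -0.0
grip_force: 1.0
```

```bash
cat > auto.py <<'E'
from ang import *
# dark-blob centroid refine around predicted ball places, z=.055
def auto(c,a0s):
    g=cv2.cvtColor(c['color'],cv2.COLOR_RGB2GRAY).astype(float)
    out=[]
    for a in a0s:
        t=np.radians(a);P=[.5819+.13*np.cos(t),-.0697+.13*np.sin(t),.055]
        p=proj(c,P)[0]
        for _ in range(4):
            x,y=np.meshgrid(np.arange(512),np.arange(384)); m=np.hypot(x-p[0],y-p[1])<4.5
            w=np.clip(62-g,0,None)*m
            if w.sum()<50: break
            p=np.array([(w*x).sum(),(w*y).sum()])/w.sum()
        B=back(c,p,.055)[0]-[.5819,-.0697,.055]
        out.append((round(np.degrees(np.arctan2(B[1],B[0])),2),round(np.hypot(B[0],B[1]),4),w.sum().round()))
    return out
E
python3 - <<'E'
from auto import *
c=cap('top'); print(auto(c,[-28,-118,152])); print(r.state()['contact_force'],r.state()['position'])
E
```

```text
[(np.float64(-28.58), np.float64(0.1305), np.float64(111.0)), (np.float64(-118.25), np.float64(0.1301), np.float64(382.0)), (np.float64(152.44), np.float64(0.1305), np.float64(161.0))]
[-2.17640718 -0.22578826  0.07979946] [0.61353454 0.02448311 0.04426714]
```

The notch is at about -73.1°, within 0.5° of target. I'll back off, lift, and cross over to the outer side of the post.

Call:
{"op": "jog_arm", "data": {
  "steps": [
    [-0.005,0.002,0,0,1],
    [-0.012,0.005,0,0,1],
    [-0.012,0.005,0.03,0,1],
    [-0.012,0.005,0.07,0,1],
    [-0.012,0.005,0.11,0,1],
    [-0.014,-0.02,0.12,0,1],
    [-0.017,-0.05,0.12,0,1],
    [-0.02,-0.085,0.12,0,1],
    [-0.023,-0.12,0.12,0,1],
    [-0.026,-0.155,0.12,0,1],
    [-0.029,-0.19,0.12,0,1],
    [-0.032,-0.225,0.12,0,1],
    [-0.035,-0.26,0.12,0,1],
    [-0.038,-0.295,0.12,0,1],
    [-0.041,-0.32,0.12,0,1],
    [-0.041,-0.329,0.12,0,1],
    [-0.041,-0.329,0.12,0,1],
    [-0.041,-0.329,0.12,0,1]
  ]
}}

```text
time: 9.6
position: [0.5726, -0.304, 0.1645]
ee_rot: [0.987, 0.159, 0.0, -0.0]
contact_force: [0.7, 0.1, 0.3]
opening: 0.001
grip_force: 0.0
```

```bash
python3 look.py crop4; python3 - <<'E'
from auto import *
c=cap('top'); print(auto(c,[-28,-118,152,62]))
E
```

```text
9.65 [ 0.5727785  -0.30321579  0.16452771] [-0.13892716  0.26242883 -0.32569662]
[(np.float64(-28.63), np.float64(0.1304), np.float64(108.0)), (np.float64(-118.0), np.float64(0.13), np.float64(0.0)), (np.float64(152.43), np.float64(0.1304), np.float64(152.0)), (np.float64(62.16), np.float64(0.1297), np.float64(129.0))]
```

View pics/crop4.png

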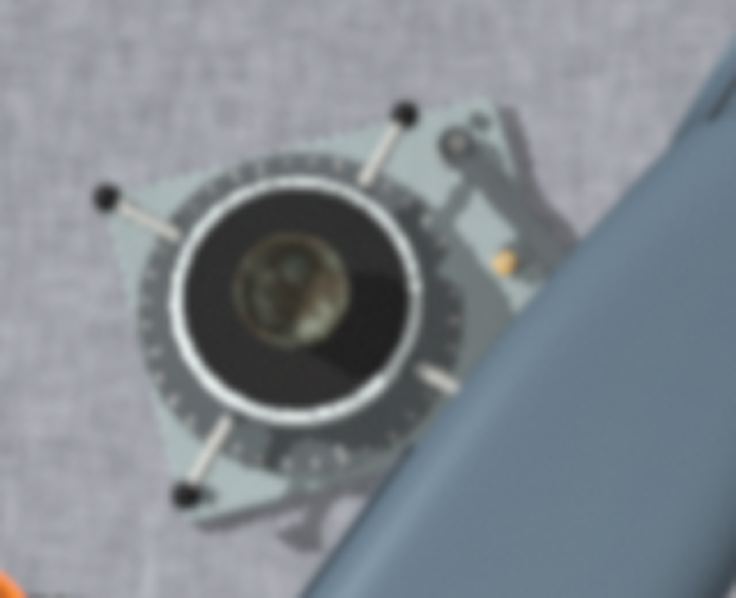

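The platter stayed at notch ≈ -73° and the roller at (504,262) is clear. I'll descend outside the post and push the lever most of the way in.

Call:
{"op": "jog_arm", "data": {
  "steps": [
    [0,0,-0.04,0,1],
    [0,0,-0.08,0,1],
    [0,0,-0.11,0,1],
    [0,0,-0.119,0,1],
    [0,0,-0.119,0,1],
    [-0.004,0.004,-0.119,0,1],
    [-0.008,0.008,-0.119,0,1],
    [-0.011,0.012,-0.119,0,1],
    [-0.014,0.015,-0.119,0,1],
    [-0.017,0.018,-0.119,0,1],
    [-0.02,0.022,-0.119,0,1],
    [-0.023,0.025,-0.119,0,1],
    [-0.027,0.029,-0.119,0,1],
    [-0.03,0.033,-0.119,0,1],
    [-0.033,0.037,-0.119,0,1],
    [-0.035,0.041,-0.119,0,1],
    [-0.038,0.045,-0.119,0,1],
    [-0.04,0.048,-0.119,0,1],
    [-0.041,0.05,-0.119,0,1],
    [-0.041,0.05,-0.119,0,1]
  ]
}}

```text
time: 11.37
position: [0.5311, -0.2539, 0.0452]
ee_rot: [0.987, 0.159, -0.0, -0.0]
contact_force: [0.4, 0.0, 0.4]
opening: 0.002
grip_force: 0.0
```

Call:
{"op": "jog_arm", "data": {
  "steps": [
    [-0.002,0.003,0,0,1],
    [-0.004,0.006,0,0,1],
    [-0.005,0.009,0,0,1],
    [-0.006,0.011,0,0,1],
    [-0.007,0.013,0,0,1],
    [-0.008,0.015,0,0,1],
    [-0.009,0.017,0,0,1],
    [-0.01,0.019,0,0,1],
    [-0.011,0.021,0,0,1],
    [-0.011,0.021,0,0,1]
  ]
}}

```text
time: 12.2
position: [0.5209, -0.2335, 0.0456]
ee_rot: [0.987, 0.159, 0.0, 0.0]
contact_force: [2.4, -2.5, -1.2]
opening: 0.004
grip_force: 1.0
```

```bash
python3 look.py crop5; python3 - <<'E'
from h import *
c=cap('scene')
p=proj(c,[[.5145,-.2125,.072]])[0];print(p)
x,y=p.astype(int)
cv2.imwrite('pics/s5.png',cv2.resize(c['color'][y-60:y+50,x-75:x+65,::-1],None,fx=5,fy=5,interpolation=cv2.INTER_CUBIC))
E
```

```text
12.25 [ 0.52083565 -0.23354417  0.04558313] [ 2.78397471 -1.09329007 -0.76929929]
[259.11043231 205.38090263]
```

View pics/s5.png

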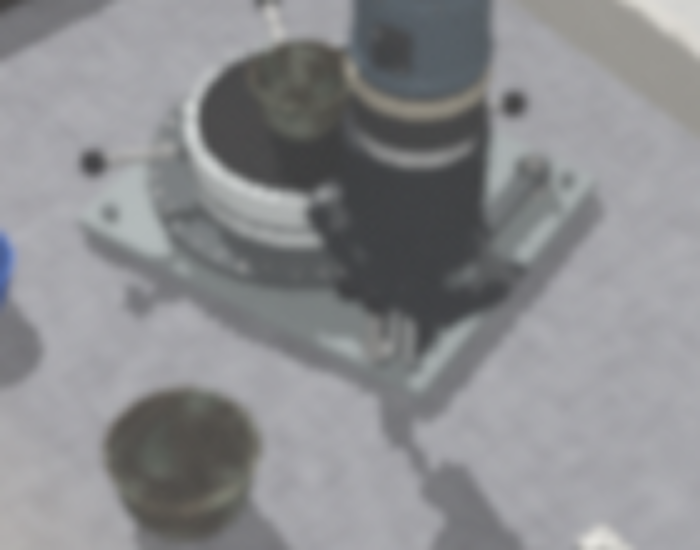

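The fingertip is against the post with about 3 N, and the platter and cup look undisturbed. I'll push on gently until the force rises.

Call:
{"op": "jog_arm", "data": {
  "steps": [
    [0,0.001,0,0,1],
    [-0.001,0.002,0,0,1],
    [-0.001,0.003,0,0,1],
    [-0.001,0.004,0,0,1],
    [-0.002,0.005,0,0,1],
    [-0.002,0.005,0,0,1],
    [-0.002,0.005,0,0,1]
  ]
}}

```text
time: 12.88
position: [0.5202, -0.2317, 0.0459]
ee_rot: [0.987, 0.158, 0.001, 0.003]
contact_force: [5.8, -7.8, -3.6]
opening: -0.005
grip_force: 4.6
```

The finger stopped 20 mm short of the computed home position of the post, which equals the post radius plus half the finger thickness. The force rises stiffly to 10 N, so the roller is probably home. I'll withdraw and verify.

Call:
{"op": "jog_arm", "data": {
  "steps": [
    [0.003,-0.006,0,0,1],
    [0.008,-0.022,0,0,1],
    [0.01,-0.03,0,0,1],
    [0.01,-0.03,0.03,0,1],
    [0.01,-0.03,0.07,0,1],
    [0.01,-0.03,0.11,0,1],
    [0.01,-0.03,0.14,0,1],
    [-0.02,-0.055,0.15,0,1],
    [-0.05,-0.08,0.15,0,1],
    [-0.08,-0.105,0.15,0,1],
    [-0.11,-0.13,0.15,0,1],
    [-0.14,-0.155,0.15,0,1],
    [-0.17,-0.18,0.15,0,1],
    [-0.2,-0.2,0.15,0,1],
    [-0.23,-0.22,0.15,0,1],
    [-0.24,-0.23,0.15,0,1],
    [-0.24,-0.23,0.15,0,1],
    [-0.24,-0.23,0.15,0,1]
  ]
}}

```text
time: 14.38
position: [0.2778, -0.458, 0.1948]
ee_rot: [0.987, 0.158, 0.0, -0.001]
contact_force: [0.3, 0.2, -0.2]
opening: -0.0
grip_force: 0.0
```

```bash
python3 look.py crop6; python3 - <<'E'
from auto import *
c=cap('top'); print(auto(c,[-28,-118,152,62]))
g=cv2.cvtColor(c['color'],cv2.COLOR_RGB2GRAY).astype(float)
p=proj(c,[[.5145,-.2125,.072]])[0]; print(p)
x,y=np.meshgrid(np.arange(512),np.arange(384))
for _ in range(5):
    w=np.clip(62-g,0,None)*(np.hypot(x-p[0],y-p[1])<4.5)
    p=np.array([(w*x).sum(),(w*y).sum()])/w.sum()
print('post',back(c,p,.072),w.sum())
for t in ['scale_bar','dropper','lens']: print(t,[(d['confidence'],d['extent']) for d in models.silhouettes('top',t)][:1])
E
```

```text
14.4333 [ 0.27857449 -0.45764278  0.19490934] [-0.4033744  -0.40762944  0.14192507]
[(np.float64(-29.25), np.float64(0.1302), np.float64(106.0)), (np.float64(-118.73), np.float64(0.1309), np.float64(182.0)), (np.float64(151.74), np.float64(0.1303), np.float64(161.0)), (np.float64(61.29), np.float64(0.1302), np.float64(106.0))]
[282.33933295 201.66836701]
post [[ 0.51317544 -0.21220606  0.072     ]] 297.0
scale_bar [(0.75, [337.9, 196.6, 374.5, 209.7])]
dropper [(0.6, [354.3, 241.7, 369.1, 255.7])]
lens [(0.87, [350.0, 151.7, 390.7, 178.8])]
```

View pics/crop6.png

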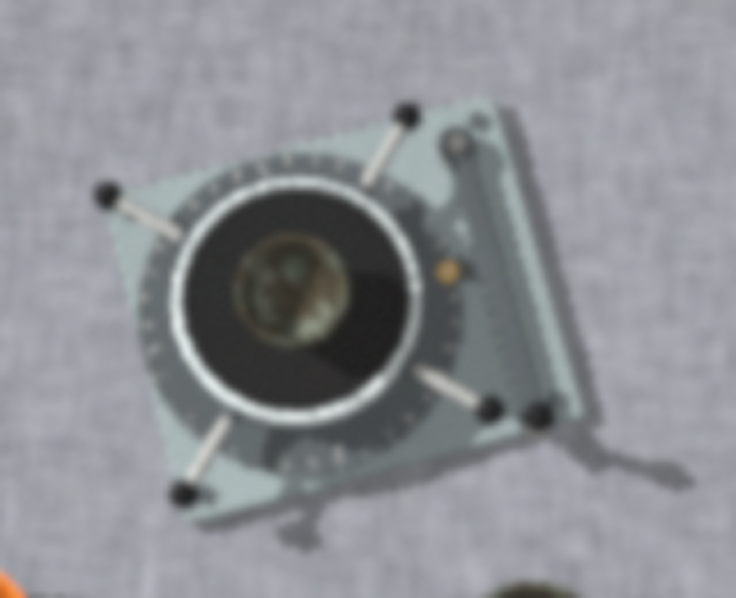

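The final view shows the roller seated in the disc rim at (447,271), the lever parallel to the plate edge, and the post ball at (540,414), within 1.5 mm of its computed home. The platter was drawn true to a notch angle of -73.7°, and the bystanders have not moved.

```bash
python3 -c "
from bench import ticket
print(ticket.sign_off())"
```

```text
the job is handed in; nothing more can be done
None
```

The job is handed in: by the last picture the turntable is at zero with the roller home in the notch and the lever let go, the cup was not touched, and the scale bar, dropper and magnifier have not moved.

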